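Slide a loaded tray over the step onto the bench scale

TASK

Weigh the breaker kit: slide the blue tray, with the white breaker standing loose in it, off the perforated board and across the small step down onto the steel platform of the bench scale, so that the whole tray rests flat on the platform, not turned. Slide it rather than lift it, so that the breaker stays standing in the tray; then let go. Leave the yellow tray where it is.

Things in the scene. Friction and masses are not known exactly. Their poses are not given: they have to be found in the camera images.
- blue_tray_grip (a point): Grip of the blue tray: 90 mm (x) by 160 mm (y), rim 14, floor 4 mm thick, 0.35 kg, loose. Its handle is an upright fin at the middle, 12 mm thick in x (close the fingers along x), 40 mm long in y; grip it 37 to 72 mm (its top) above the underside. This point is 52 mm above the underside, at the tray's centre; z up. Starts flat on the board, y within 7 degrees of the scale's y.
- scale_top (a point): Centre of the top of the bench scale's platform: fixed level steel plate, 340 mm (x) by 210 mm (y), 22 mm above the table, 8 mm below the board's top; black display box at its far (+x) end. Beside the board, left (+y) or right, square to it, open gap 8 to 18 mm. It does not sink. The green wiring plate on the board's other side has the same size and height and is not the scale.
- breaker_center (a point): Centre (half-way up) of the white two-pole breaker, 62 mm (x) by 36 mm (y) by 80 mm high (z up), 0.18 kg, standing loose on the blue tray's floor, 54 mm from the tray's middle towards its +y end. Its top is 84 mm above the tray's underside.
- yellow_tray_grip (a point): Grip of the yellow tray, same shape and axes as the blue one, holding grey and green terminal blocks: a bystander. Both start on the perforated board, a fixed white metal board with black holes, 340 mm (x) by 260 mm (y), top 30 mm above the table: one tray in its near half, one in its far half, about 165 mm apart in x, each free to slide to either side.
There are look-alikes about, which are no part of the job. There is more than one size of the part that bears breaker_center; the job needs the smallest.

How it is judged:
By the outcome, as a careful person would: the job done as asked, in the order asked, and still so for the second after the job is handed in, with the robot touching nothing.
It also fails if it takes over 38 s, if anything falls off the work surface, if the arm or the gripper's body presses on something with over 40 N, if the wrist force passes 120 N, or if a joint passes its speed limit or range.

ROBOT

A 6-joint arm with a two-finger parallel gripper is mounted at the origin on the work surface. World frame = base frame: x ahead of the robot, y to its left, z up, the work surface at z = 0. Lengths are in mm, angles in rad, forces in N, time in s.
With the tool pointing down it reaches from about 300 to 775 mm from the base axis. Payload 14.6 kg.
Tool frame: the origin (TCP) lies on the centre line of the jaws, within the pads' length; the fingertips stand 22 mm ahead of it and the grasp point (between the pads) lies 3 mm ahead of it (manip.tcp_to_tips is the distance from the TCP to the fingertips, in mm); z points along the fingers, y is the direction in which the jaws open and shut (so a half turn about z gives the same grasp; the last joint's range is limited). The gripper opens to 94 mm and grips with 3 to 60 N. Pads are 16 mm wide; open, the fingers measure 119 mm over their backs; the gripper's body (75 mm by 177 mm) begins 78 mm behind the grasp point.
Start: joints at [-1.386, 0.3, 1.521, -0, 1.321, -0.067], TCP at [137.025, -532.648, 227.446] pointing down, gripper open.
Joint ranges: [-3.03, 3.03], [-0.79, 2.21], [0.23, 2.52], [-1.04, 4.18], [0, 3.07], [-2.55, 2.55]. Speed limits (rad/s): [2.22, 2.22, 2.57, 3.14, 3.14, 3.14].

INTERFACE

Orientations are given as [roll, pitch, yaw] about the fixed x, y, z axes, in that order (R = Rz(yaw) Ry(pitch) Rx(roll)).
In Python, from cell import manip, vision, workorder gives the robot as it stands.
- The arm moves only by the tool carry_out, never from a script. Its argument "deltas" is a list of rows, each a list of 3 entries, a list of its own where there are three numbers: the shift along the tool's x, y, z in cm, then the turn about the tool's z in degrees, then the opening, from 0 (shut) to 1 (fully open). A call has 1 to 20 rows; each row shifts and turns the commanded pose from where the row before left it, along the tool's axes as they then stand; what a row does not reach is not made up. A row lasts 1/12 s, in which the tool goes at most 41.7 mm and 7.16 degrees, less where a joint would pass 70% of its speed; a pose out of reach is approached as far as the arm can. A call with a gripper value outside its range is refused whole. The fingers move at their own pace and stop on an object; "grip_force" is the grip in N (left out, the last holds). Time passes only in rows, so rows that do not move let the fingers close. It gives the time, the measured TCP pose, the force and the opening at its end, in the units of the state.
- manip.read_state(): the state, without advancing time (a new reading comes with each control period).
- vision.camera(name): name is "scene" or "top"; returns (picture, depth): 400x640x3 uint8, red, green, blue; 400x640 float32, mm along the optical axis (not along the pixel's ray), 0 where there is no reading.
- vision.calibration(name): a dict with "mtx" (3x3 intrinsics, pixels), "eye" and "orientation" of the camera in the world. Camera axes: x right, y down, z forward; pixel columns grow to the right and rows downward; lengths in mm; the calibration is good to about 2 mm. A picture is of the moment at which its call begins. calibration takes no time and is no camera call.
- workorder.sign_off(): hands the job in, once; it reports no verdict.
The state is a dict: "clock": time; "joints": joint angles; "qd": joint speeds; "effort": joint torques, N m; "eef_pos": TCP position; "eef_rot": TCP orientation; "wrist_force": force on the tool from outside, world axes, zero at the start; "moment": the same for the moment, N m; "finger_gap": finger opening in mm.
Only numpy, scipy, OpenCV 4.12 (cv2) and the standard library are available. Lean on these libraries where they do the work, as an engineer would, in place of code of your own. Each camera call takes 0.05 s, during which the arm holds its last target.

## Working session

There is one attempt and no reset: what is moved stays moved. The work goes in short steps, Python scripts to look and compute and a tool call to move; the robot and the scene stay as the last step left them, time stands still between calls to the robot, and variables do not carry over. Pictures are saved under pics/ and viewed, and the job is handed in when it is done.

Besides the shell and the picture viewer there is one more tool, called after ">>>" as name([rows], argument=value, ...), one row to a line, values as JSON. carry_out: Moves the arm, as the interface text tells. Its arguments: {"type":"object","properties":{"deltas":{"type":"array","items":{"type":"array"}},"grip_force":{"type":"number"}},"required":["deltas"]}

```bash
mkdir -p pics; ls; cat > h.py <<'E'
import numpy as np,cv2
from cell import manip,vision,workorder
def cal(n):
    c=vision.calibration(n);return c
def save(n,im): cv2.imwrite(n,cv2.cvtColor(im,cv2.COLOR_RGB2BGR))
E
python3 - <<'E'
from h import *
print(manip.read_state())
for n in("scene","top"):
    im,d=vision.camera(n);save(f"pics/{n}0.png",im);np.savez(f"{n}0.npz",im=im,d=d)
    print(n,vision.calibration(n))
E
```

```text
pics
{'clock': 0.0, 'joints': array([-1.38560396e+00,  3.00434158e-01,  1.52157380e+00, -2.57172142e-05,
        1.32071993e+00, -6.65959427e-02]), 'qd': array([ 8.85997371e-04,  8.23387906e-05,  2.27495473e-03, -1.29502589e-03,
        6.53407976e-04, -9.11753844e-04]), 'effort': array([ 2.23850970e-03, -5.31804907e+01, -3.52735376e+01,  7.09088054e-02,
        2.43287114e-02, -1.07484975e-04]), 'eef_pos': array([ 136.97389532, -532.42256296,  226.90966617]), 'eef_rot': array([-3.14045827e+00, -5.06917581e-05,  2.51794654e-01]), 'wrist_force': array([-0.50011268,  0.14454216, -0.27969528]), 'moment': array([-0.02487786,  0.0182795 ,  0.02931981]), 'finger_gap': 93.76348614479629}
scene {'mtx': array([[436.59697263,   0.        , 318.39691982],
       [  0.        , 436.59697263, 204.31410645],
       [  0.        ,   0.        ,   1.        ]]), 'eye': array([1283.40807899,  315.17798578,  888.51627627]), 'orientation': array([-2.45108556e+00,  8.13888764e-04,  1.84332274e+00])}
top {'mtx': array([[509.00048168,   0.        , 320.37610263],
       [  0.        , 509.00048168, 212.59814581],
       [  0.        ,   0.        ,   1.        ]]), 'eye': array([ 394.70947419,  110.63607748, 1174.59769252]), 'orientation': array([-2.93455639e+00, -1.93931916e-03, -1.51475025e+00])}
```

View pics/scene0.png

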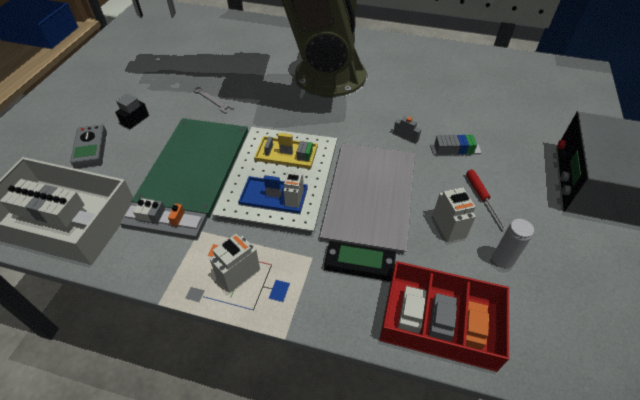

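View pics/top0.png

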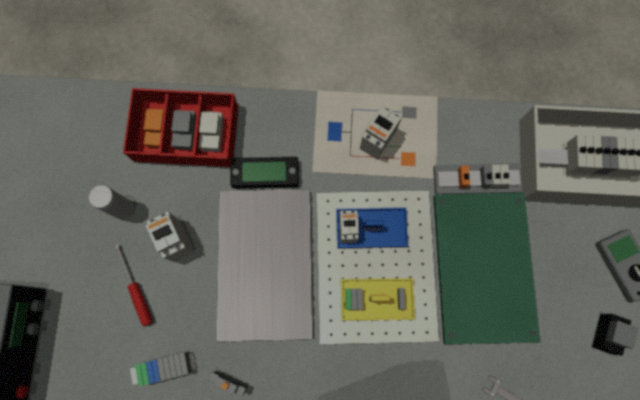

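The top view (up = +x, left = +y) shows the blue tray at (372,228) in the far half of the board and the yellow tray at (377,299). The steel scale with its display box is on the +y side at (264,265), and the green plate at (487,267) is the look-alike. There are three white breakers: (349,225) in the blue tray, (380,132) on the drawing and (165,235) on the table. The small one standing in the blue tray fits the description. Next I measure and confirm with a crop.

```bash
cat >> h.py <<'E'
from scipy.spatial.transform import Rotation as R
def ray(n,px,z):
    c=vision.calibration(n);K=np.array(c["mtx"]);Rm=R.from_euler("xyz",c["orientation"]).as_matrix()
    px=np.atleast_2d(px).astype(float)
    d=np.c_[(px-K[:2,2])/K[0,0],np.ones(len(px))]@Rm.T
    e=np.array(c["eye"]);s=(z-e[2])/d[:,2];return e+d*s[:,None]
def pts(n,d):
    c=vision.calibration(n);K=np.array(c["mtx"]);Rm=R.from_euler("xyz",c["orientation"]).as_matrix()
    v,u=np.mgrid[:d.shape[0],:d.shape[1]]
    P=np.dstack([(u-K[0,2])/K[0,0]*d,(v-K[1,2])/K[1,1]*d,d])@Rm.T+np.array(c["eye"])
    P[d==0]=np.nan;return P
def rect(n,m,z):
    m=m.astype(np.uint8);k,l,s,_=cv2.connectedComponentsWithStats(m);i=1+np.argmax(s[1:,4])
    cs,_=cv2.findContours((l==i).astype(np.uint8),cv2.RETR_EXTERNAL,cv2.CHAIN_APPROX_NONE)
    c=max(cs,key=cv2.contourArea)[:,0];w=ray(n,c,z)[:,:2].astype(np.float32)
    return cv2.minAreaRect(w),l==i
def look(tag):
    im,d=vision.camera("top");hsv=cv2.cvtColor(im,cv2.COLOR_RGB2HSV)
    save(f"pics/{tag}.png",cv2.resize(im[150:360,200:500],None,fx=2.6,fy=2.6,interpolation=cv2.INTER_CUBIC))
    return im,d,hsv
E
python3 - <<'E'
from h import *
np.set_printoptions(suppress=True,precision=1)
f=np.load("top0.npz");im,d=f["im"],f["d"];P=pts("top",d);hsv=cv2.cvtColor(im,cv2.COLOR_RGB2HSV)
H,S,V=cv2.split(hsv)
v,u=np.mgrid[:400,:640]
roi=(u>318)&(u<440)&(v>190)&(v<345)
b=(H>100)&(H<130)&(S>120)&roi
r,m=rect("top",b,44);print("blue rim",r)
r2,_=rect("top",b,37);print("blue@37",r2)
z=P[...,2]
for nm,lo,hi,rr in(("blue fin",92,108,(u>355)&(u<410)&(v>205)&(v<250)),("breaker",106,122,(u>330)&(u<362)&(v>200)&(v<250)),("yfin",90,108,(u>340)&(u<415)&(v>275)&(v<325))):
    q=rr&(z>lo)&(z<hi);w=P[q];print(nm,q.sum(),np.mean(np.c_[u[q],v[q]],0),np.median(w,0),w.min(0),w.max(0),cv2.minAreaRect(w[:,:2].astype(np.float32)))
y=(H>20)&(H<35)&(S>120)&roi;print("yellow",rect("top",y,44)[0])
# scale: depth near 22
for nm,lo,hi,rr in(("scale",16,27,(u>210)&(u<314)&(v>185)&(v<345)),("board",26,35,(u>312)&(u<440)&(v>185)&(v<345)),("green",16,27,(u>432)&(u<545)&(v>185)&(v<345))):
    q=rr&(z>lo)&(z<hi);print(nm,q.sum(),np.median(z[q]))
    if q.sum()>50:print(rect("top",cv2.morphologyEx(q.astype(np.uint8),cv2.MORPH_OPEN,np.ones((3,3))),(22 if nm!="board" else 30))[0])
c=im[185:350,205:445];save("pics/crop0.png",cv2.resize(c,None,fx=3.2,fy=3.2,interpolation=cv2.INTER_CUBIC))
g=np.load("scene0.npz")["im"];save("pics/crop1.png",cv2.resize(g[120:290,150:480],None,fx=2.4,fy=2.4,interpolation=cv2.INTER_CUBIC))
E
```

```text
blue rim ((603.95068359375, 3.9634170532226562), (87.50308990478516, 156.1317138671875), 4.777109622955322)
blue@37 ((605.2462158203125, 3.3029708862304688), (88.04488372802734, 157.0984344482422), 4.777073383331299)
blue fin 137 [370.8 223.5] [603.8   9.5 101.9] [570.1 -14.5  92.4] [629.2  44.7 107.9] ((600.7471923828125, 14.730478286743164), (59.25249099731445, 58.54609298706055), 2.3094520568847656)
breaker 329 [349.2 223.2] [597.9  58.4 109.9] [576.5  39.  106.1] [622.   77.  118.2] ((599.264404296875, 58.00776672363281), (44.58852767944336, 36.26522445678711), 3.079836130142212)
yfin 112 [380.  297.5] [446.5 -12.8 102.7] [440.4 -32.   95.8] [452.6   6.2 107.7] ((446.5486145019531, -12.791484832763672), (10.602697372436523, 38.115760803222656), 3.10162615776062)
yellow ((447.2132873535156, -13.95440673828125), (88.72050476074219, 155.99681091308594), 3.220036745071411)
scale 13475 22.841681837991928
((513.7335205078125, 242.73825073242188), (339.9425048828125, 210.01686096191406), 4.416503429412842)
board 12788 31.38126565043001
((522.855712890625, -9.141387939453125), (339.8819885253906, 259.96197509765625), 4.436013698577881)
green 13919 23.015129532926267
((544.3316650390625, -257.81756591796875), (358.5513000488281, 211.10830688476562), 4.453578472137451)
```

View pics/crop0.png

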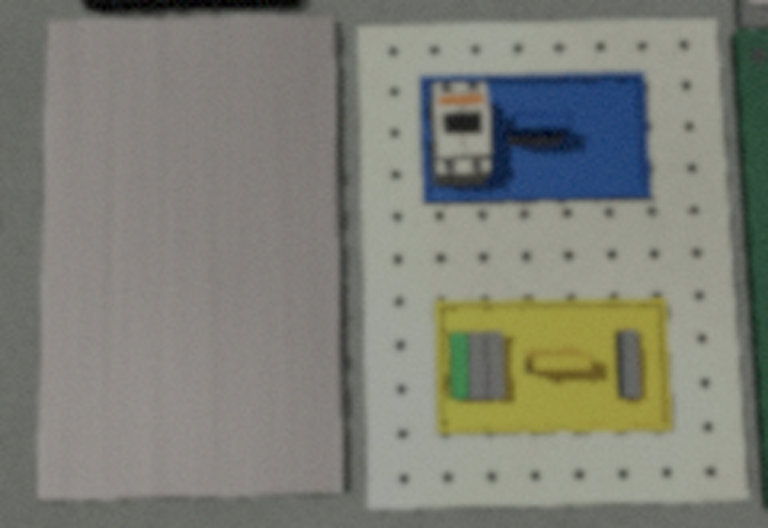

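View pics/crop1.png

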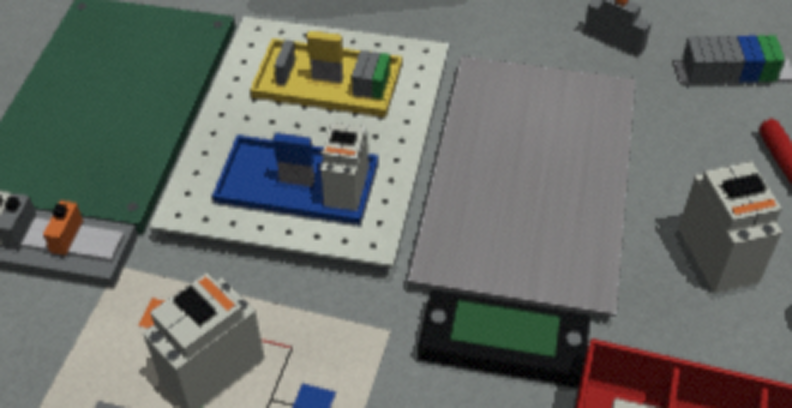

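The crops confirm it: the breaker in the blue tray is the smallest of the three, with the larger ones on the drawing and on the table. The scale is the grey platform on the +y side with the display box.

The tray centre is about (604,4) at 4.8°, and the breaker at (599,58) lies 54 mm along tray +y from it, as specified. I turn the tool first, then move over the tray.

>>> carry_out([
  [[0, 0, 0], -6.7, 1],
  [[0, 0, 0], -6.7, 1],
  [[0, 0, 0], -6.7, 1],
  [[0, 0, 0], -6.7, 1],
  [[0, 0, 0], -6.7, 1],
  [[0, 0, 0], -6.7, 1],
  [[0, 0, 0], -6.7, 1],
  [[0, 0, 0], -6.7, 1],
  [[0, 0, 0], -6.7, 1],
  [[0, 0, 0], -6.7, 1],
  [[0, 0, 0], -6.7, 1],
  [[0, 0, 0], -6.7, 1],
  [[0, 0, 0], 0, 1],
], grip_force=25)

```text
clock: 1.18
eef_pos: [137.0, -532.5, 227.1]
eef_rot: [-3.142, -0.001, 1.661]
wrist_force: [0.2, 0.0, 0.0]
finger_gap: 94.1
```

>>> carry_out([
  [[2.4, 2.5, 0], 0, 1],
  [[2.6, 2.7, 0], 0, 1],
  [[2.6, 2.7, 0], 0, 1],
  [[2.6, 2.7, 0], 0, 1],
  [[2.6, 2.7, 0], 0, 1],
  [[2.6, 2.7, 0], 0, 1],
  [[2.6, 2.7, 0], 0, 1],
  [[2.6, 2.7, 0], 0, 1],
  [[2.6, 2.7, 0], 0, 1],
  [[2.6, 2.7, 0], 0, 1],
  [[2.6, 2.7, 0], 0, 1],
  [[2.6, 2.7, 0], 0, 1],
  [[2.6, 2.7, 0], 0, 1],
  [[2.6, 2.7, 0], 0, 1],
  [[2.6, 2.7, 0], 0, 1],
  [[2.6, 2.7, 0], 0, 1],
  [[2.6, 2.7, 0], 0, 1],
  [[2.6, 2.7, 0], 0, 1],
  [[2.0, 2.0, 0], 0, 1],
  [[0, 0, 0], 0, 1],
])

```text
clock: 2.85
eef_pos: [600.1, -2.2, 226.5]
eef_rot: [-3.141, -0.001, 1.654]
wrist_force: [-1.4, 0.5, -0.4]
finger_gap: 94.1
```

```bash
python3 - <<'E'
from h import *
f=np.load("top0.npz");im,d=f["im"],f["d"];P=pts("top",d);z=P[...,2]
q=(z>88)&(z<108)&(abs(P[...,0]-603)<25)&(P[...,1]<30)&(P[...,1]>-30)
w=P[q];print(q.sum(),w.mean(0),cv2.minAreaRect(w[:,:2].astype(np.float32)))
print(manip.read_state()["eef_pos"])
E
```

```text
119 [604.23506993   5.34141556 101.20959213] ((604.5231323242188, 4.966997146606445), (12.151813507080078, 38.77981948852539), 2.5414340496063232)
[600.14246531  -2.19029461 226.46313587]
```

>>> carry_out([
  [[0.6, 0.4, 0], 0, 1],
  [[0, 0, 1.5], 0, 1],
  [[0, 0, 2.5], 0, 1],
  [[0, 0, 2.5], 0, 1],
  [[0, 0, 1.0], 0, 1],
  [[0, 0, 0], 0, 1],
])

```text
clock: 3.35
eef_pos: [600.6, -0.1, 150.3]
eef_rot: [-3.138, -0.001, 1.653]
wrist_force: [-0.6, 0.7, 0.8]
finger_gap: 94.1
```

>>> carry_out([
  [[0.4, 0.4, 0], 0, 1],
  [[0, 0, 0], 0, 1],
  [[0, 0, 0], 0, 1],
])

```text
clock: 3.6
eef_pos: [606.2, 4.8, 154.0]
eef_rot: [3.139, 0.0, 1.655]
wrist_force: [-0.0, 0.4, 0.4]
finger_gap: 94.0
```

>>> carry_out([
  [[0, -0.2, 1.5], 0, 1],
  [[0, 0, 2.0], 0, 1],
  [[0, 0, 2.0], 0, 1],
  [[0, 0, 1.2], 0, 1],
  [[0, 0, 0], 0, 1],
  [[0, 0, 0], 0, 1],
  [[0, 0, 0], 0, 1],
])

```text
clock: 4.18
eef_pos: [604.2, 4.5, 86.9]
eef_rot: [3.14, 0.0, 1.655]
wrist_force: [0.4, 0.4, -0.4]
finger_gap: 94.1
```

>>> carry_out([
  [[0, 0, 0], 0, 0.5],
  [[0, 0, 0], 0, 0.3],
  [[0, 0, 0], 0, 0.2],
  [[0, 0, 0], 0, 0],
  [[0, 0, 0], 0, 0],
  [[0, 0, 0], 0, 0],
  [[0, 0, 0], 0, 0],
  [[0, 0, 0], 0, 0],
], grip_force=25)

```text
clock: 4.85
eef_pos: [603.5, 4.5, 85.4]
eef_rot: [-3.142, -0.0, 1.655]
wrist_force: [-0.7, -0.5, -0.1]
finger_gap: 44.0
```

>>> carry_out([
  [[0, 0, 0], 0, 0],
  [[0, 0, 0], 0, 0],
  [[0, 0, 0], 0, 0],
  [[0, 0, 0], 0, 0],
  [[0, 0, 0], 0, 0],
  [[0, 0, 0], 0, 0],
  [[0, 0, 0], 0, 0],
  [[0, 0, 0], 0, 0],
])

```text
clock: 5.52
eef_pos: [603.6, 4.5, 85.5]
eef_rot: [3.141, -0.0, 1.655]
wrist_force: [2.4, -0.5, -0.5]
finger_gap: 11.9
```

Gripped: the gap is 11.9 mm against the 12 mm fin. About 244 mm of travel along the scale's +y is needed. I slide slowly at constant height.

>>> carry_out([
  [[0, 0, 0], 0, 0],
  [[0.2, 0, 0], 0.1, 0],
  [[0.4, 0, 0], 0.1, 0],
  [[0.6, 0, 0], 0.1, 0],
  [[0.8, 0, 0], 0.1, 0],
  [[0.8, 0, 0], 0, 0],
  [[0.8, 0, 0], 0, 0],
  [[0.8, 0, 0], 0, 0],
  [[0.8, 0, 0], 0, 0],
  [[0.6, 0, 0], 0, 0],
  [[0.4, 0, 0], 0, 0],
  [[0.2, 0, 0], 0, 0],
  [[0, 0, 0], 0, 0],
], grip_force=45)

```text
clock: 6.6
eef_pos: [598.4, 69.1, 85.5]
eef_rot: [3.141, -0.001, 1.649]
wrist_force: [-0.9, 3.3, 2.7]
finger_gap: 11.8
```

```bash
python3 - <<'E'
from h import *
im,d=vision.camera("scene");save("pics/s1.png",cv2.resize(im[110:290,150:480],None,fx=2.4,fy=2.4,interpolation=cv2.INTER_CUBIC))
s=manip.read_state();print(s["eef_pos"],s["eef_rot"],s["wrist_force"],s["finger_gap"])
E
```

```text
[598.42862154  69.11412217  85.51084366] [ 3.14149767e+00 -1.06028102e-03  1.64845756e+00] [-0.82658258  4.82113314  3.4450638 ] 11.728858719751003
```

View pics/s1.png

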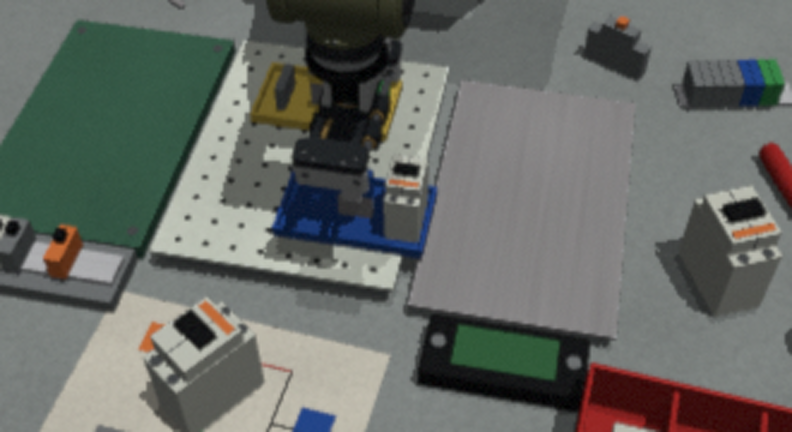

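The tray's leading edge overhangs the gap, and the breaker is upright at (405,200) in the crop. I continue until the trailing edge clears the board.

>>> carry_out([
  [[0.2, 0, 0], 0, 0],
  [[0.4, 0, 0], 0, 0],
  [[0.6, 0, 0], 0, 0],
  [[0.8, 0, 0], 0, 0],
  [[0.9, 0, 0], 0, 0],
  [[0.9, 0, 0], 0, 0],
  [[0.9, 0, 0], 0, 0],
  [[0.9, 0, 0], 0, 0],
  [[0.9, 0, 0], 0, 0],
  [[0.9, 0, 0], 0, 0],
  [[0.9, 0, 0], 0, 0],
  [[0.9, 0, 0], 0, 0],
  [[0.9, 0, 0], 0, 0],
  [[0.9, 0, 0], 0, 0],
  [[0.9, 0, 0], 0, 0],
  [[0.9, 0, 0], 0, 0],
  [[0.8, 0, 0], 0, 0],
  [[0.6, 0, 0], 0, 0],
  [[0.4, 0, 0], 0, 0],
  [[0.2, 0, 0], 0, 0],
])

```text
clock: 8.32
eef_pos: [586.9, 216.5, 85.4]
eef_rot: [-3.141, 0.0, 1.649]
wrist_force: [-0.3, -0.8, -5.6]
finger_gap: 11.6
```

```bash
python3 - <<'E'
from h import *
im,d=vision.camera("scene");save("pics/s2.png",cv2.resize(im[110:290,150:480],None,fx=2.4,fy=2.4,interpolation=cv2.INTER_CUBIC))
s=manip.read_state();print(s["eef_pos"],s["eef_rot"],s["wrist_force"],s["moment"],s["finger_gap"])
E
```

```text
[586.94836757 216.45302141  85.40278149] [-3.14154295e+00 -7.89451974e-05  1.64843313e+00] [-0.62273843  0.76528219 -6.13205013] [-0.09612188 -0.04417449 -0.02725215] 11.750052407476996
```

View pics/s2.png

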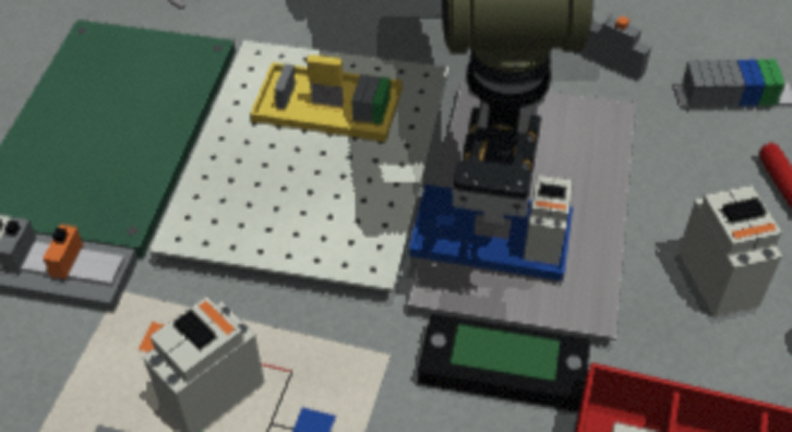

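The tray is level and clear of the board by about 10 mm, with the breaker upright. I lower it about 8 mm while advancing, then slide to the middle.

>>> carry_out([
  [[0.2, 0, 0.1], 0, 0],
  [[0.2, 0, 0.1], 0, 0],
  [[0.2, 0, 0.1], 0, 0],
  [[0.2, 0, 0.1], 0, 0],
  [[0.2, 0, 0.1], 0, 0],
  [[0.2, 0, 0.1], 0, 0],
  [[0.1, 0, 0.1], 0, 0],
  [[0, 0, 0], 0, 0],
  [[0, 0, 0], 0, 0],
])

```text
clock: 9.12
eef_pos: [586.0, 228.9, 78.5]
eef_rot: [3.142, -0.0, 1.648]
wrist_force: [-1.5, -0.0, -6.7]
finger_gap: 11.4
```

>>> carry_out([
  [[0.2, 0, 0.05], 0, 0],
  [[0.3, 0, 0.05], 0, 0],
  [[0.3, 0, 0.05], 0, 0],
  [[0.3, 0, 0], 0, 0],
  [[0.2, 0, 0], 0, 0],
  [[0, 0, 0], 0, 0],
  [[0, 0, 0], 0, 0],
])

```text
clock: 9.7
eef_pos: [585.9, 241.9, 78.2]
eef_rot: [3.139, -0.001, 1.648]
wrist_force: [1.9, -4.5, 6.3]
finger_gap: 11.9
```

Contact on the platform shows as +6 N. I check it, then release.

>>> carry_out([
  [[0, 0, -0.03], 0, 0],
  [[0, 0, 0], 0, 0],
  [[0, 0, 0], 0, 0],
], grip_force=10)

```text
clock: 9.95
eef_pos: [585.3, 241.7, 77.4]
eef_rot: [3.141, -0.0, 1.648]
wrist_force: [2.1, -2.7, 1.8]
finger_gap: 12.2
```

```bash
python3 - <<'E'
from h import *
im,d=vision.camera("scene");save("pics/s3.png",cv2.resize(im[150:290,300:450],None,fx=4.2,fy=4.2,interpolation=cv2.INTER_CUBIC))
s=manip.read_state();print(s["eef_pos"],s["eef_rot"],s["wrist_force"],s["moment"],s["finger_gap"])
E
```

```text
[585.26630973 241.69869779  77.42661127] [3.14099864e+00 2.02305530e-05 1.64788912e+00] [ 2.12949884 -2.69427241  1.65516339] [-0.50770107 -0.47579463 -0.08594476] 11.803964288425327
```

View pics/s3.png

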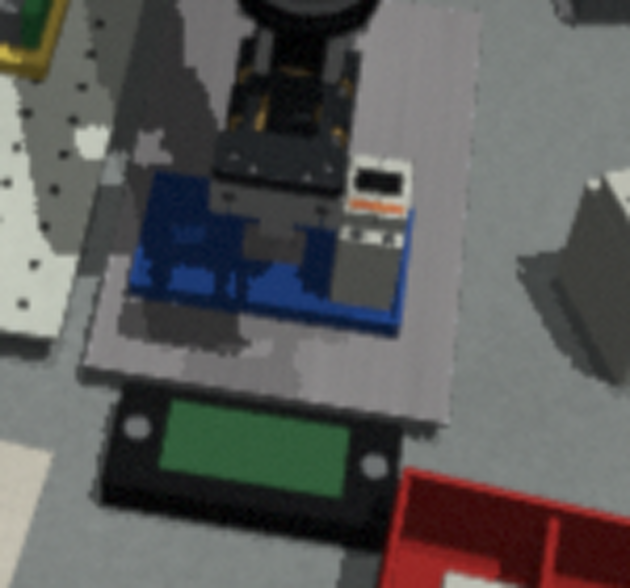

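The tray is flat and square on the platform, with the breaker standing at (370,235) in the crop. Releasing.

>>> carry_out([
  [[0, 0, 0], 0, 0.2],
  [[0, 0, 0], 0, 0.3],
  [[0, 0, 0], 0, 0.5],
  [[0, 0, 0], 0, 0.5],
  [[0, 0, 0], 0, 0.5],
  [[0, 0, 0], 0, 0.5],
  [[0, 0, 0], 0, 0.5],
  [[0, 0, 0], 0, 0.5],
])

```text
clock: 10.67
eef_pos: [585.0, 241.8, 77.2]
eef_rot: [-3.142, -0.0, 1.648]
wrist_force: [-0.3, 0.4, 0.3]
finger_gap: 47.2
```

Up, then clear away from the top camera's view.

>>> carry_out([
  [[0, 0, -0.5], 0, 0.5],
  [[0, 0, -1], 0, 0.5],
  [[0, 0, -2], 0, 0.5],
  [[0, 0, -3], 0, 0.5],
  [[0, 0, -3], 0, 0.5],
  [[0, 0, -3], 0, 0.5],
  [[0, 0, -2], 0, 0.5],
  [[0, 0, 0], 0, 0.5],
  [[-1, -2, 0], 0, 0.5],
  [[-1, -3, 0], 0, 0.5],
  [[-1, -3, 0], 0, 0.5],
  [[-1, -3, 0], 0, 0.5],
  [[-1, -3, 0], 0, 0.5],
  [[-1, -3, 0], 0, 0.5],
  [[-1, -3, 0], 0, 0.5],
  [[-1, -2, 0], 0, 0.5],
  [[0, -1, 0], 0, 0.5],
  [[0, 0, 0], 0, 0.5],
  [[0, 0, 0], 0, 0.5],
])

```text
clock: 12.25
eef_pos: [362.5, 144.7, 222.7]
eef_rot: [3.14, -0.0, 1.648]
wrist_force: [0.9, 0.9, -0.2]
finger_gap: 46.9
```

```bash
python3 - <<'E'
from h import *
np.set_printoptions(suppress=True,precision=1)
im,d,hsv=look("end");H,S,V=cv2.split(hsv);P=pts("top",d);z=P[...,2]
g,_=vision.camera("scene");save("pics/s4.png",cv2.resize(g[110:290,150:480],None,fx=2.4,fy=2.4,interpolation=cv2.INTER_CUBIC))
v,u=np.mgrid[:400,:640]
b=(H>100)&(H<130)&(S>120)&(u>200)&(u<440)&(v>190)&(v<345)
r,m=rect("top",b,36);print("blue",r)
w=P[m];w=w[~np.isnan(w).any(1)];w=w[w[:,2]<45];print("z med",np.median(w[:,2]))
q=w[abs(w[:,2]-27)<6];print("floor slopes",np.linalg.lstsq(np.c_[q[:,:2]-q[:,:2].mean(0),np.ones(len(q))],q[:,2],rcond=None)[0]*1000)
q=(z>98)&(z<112)&(abs(P[...,0]-582)<45)&(abs(P[...,1]-296)<35)
w=P[q];print("breaker",q.sum(),w.mean(0),cv2.minAreaRect(w[:,:2].astype(np.float32)))
y=(H>20)&(H<35)&(S>120)&(u>318)&(u<440)&(v>190)&(v<345);print("yellow",rect("top",y,44)[0])
s=manip.read_state();print(s["clock"],s["eef_pos"])
E
```

```text
blue ((584.6478271484375, 238.49032592773438), (87.40945434570312, 155.62033081054688), 3.2349801063537598)
z med 27.333896283825652
floor slopes [    1.8     0.9 27084.9]
breaker 325 [579.6 295.1 102.6] ((579.3846435546875, 294.9758605957031), (44.19223403930664, 36.626991271972656), 4.940274715423584)
yellow ((446.1537780761719, -13.607307434082031), (88.67471313476562, 156.61697387695312), 4.070075035095215)
12.35 [362.8 144.7 222.3]
```

View pics/end.png

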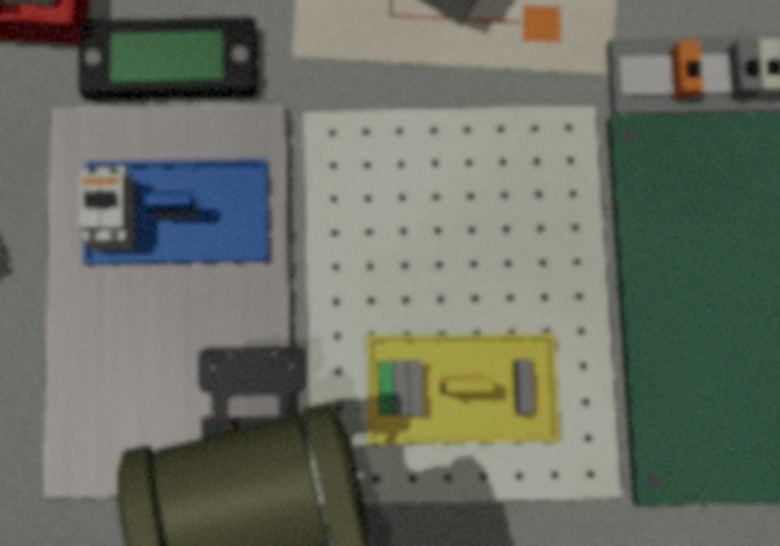

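View pics/s4.png

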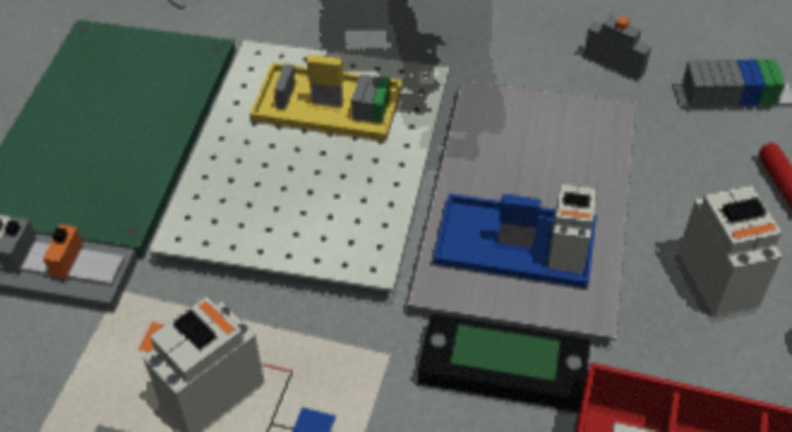

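```bash
python3 -c "
from h import *
print(workorder.sign_off())"
```

```text
the job is handed in; nothing more can be done
None
```

I slid the blue tray, with its breaker, off the board and onto the scale platform. I released it, moved the arm clear and handed the job in at about 12.4 s. Between the board's edge and the platform, the gripper held the tray level at board height. I then lowered it 8 mm while still moving forward.

**Last checks:**
- **Tray position:** the centre is near (585, 240). About 19 to 21 mm of platform is left beyond the closest tray edge.
- **Flatness:** the tray floor slopes by no more than 0.002.
- **Breaker:** it is standing in the tray, with its centre near (579.5, 295), about 54 mm from the tray's middle as at the start.
- **Yellow tray:** it is where it started, to within about 1 mm.

**One disagreement:** the camera outline puts the tray at 3.2° and the scale at 4.4°. The gripper's own heading at release matched the scale to within 0.1°. I put the difference down to the breaker hiding part of the tray's edge, so the tray is square to within about 1°.

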